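# Press the hidden release of the tilt-out caddy

## Robot

A 6-joint arm with a two-finger parallel gripper is mounted at the origin on the work surface. World frame = base frame: x ahead of the robot, y to its left, z up, the work surface at z = 0. Lengths are in mm, angles in rad, forces in N, time in s.
With the tool pointing down it reaches from about 325 to 750 mm from the base axis. Payload 7.6 kg.
Tool frame: the origin (TCP) lies midway between the tips of the shut fingers; the grasp point (between the pads) lies bot.grasp_offset behind it (bot.grasp_offset is the distance from the TCP to the grasp point, in mm); z points along the fingers, y is the line along which they close (so a half turn about z gives the same grasp; the last joint's range is limited). The gripper opens to 85 mm and grips with 20 to 120 N. Pads are 22 mm wide; open, the fingers measure 114 mm over their backs; the gripper's body (76 mm by 85 mm) begins 54 mm behind the grasp point. The pads swing forward as they close: fully open they stand 13 mm farther back than shut.
Start: joints at [-1.279, 0.052, 1.401, -0, 1.689, -0.07], TCP at [185.853, -491.024, 231.323] pointing down, gripper open.
Joint ranges: [-2.9, 2.9], [-0.91, 2.17], [0.12, 2.37], [-1.06, 4.2], [0.26, 2.73], [-2.93, 2.93]. Speed limits (rad/s): [2.57, 2.57, 3.01, 3.14, 3.14, 3.14].

## Interface

Orientations are given as a 3x3 rotation matrix whose columns are the frame's x, y, z axes.
In Python, from plant import bot gives the robot as it stands.
- The arm moves only by the tool arm_command, never from a script. Its argument "plan" is a list of rows, each an object of numbers: "wx", "wy", "wz": the turn, a rotation vector about the tool's x, y, z in degrees; "x", "y", "z": the shift along the tool's x, y, z in units of 30 mm (1.0 is 30 mm); "claw": the opening, from 0 (shut) to 1 (fully open). In form: [{"wx": .., "wy": .., "wz": .., "x": .., "y": .., "z": .., "claw": ..}, ...]. A call has 1 to 20 rows; each row shifts and turns the commanded pose from where the row before left it, along the tool's axes as they then stand; what a row does not reach is not made up. A row lasts 1/12 s, in which the tool goes at most 41.7 mm and 7.16 degrees, less where a joint would pass 70% of its speed; a pose out of reach is approached as far as the arm can. A call is refused whole if a number of a shift passes 1 or a number of a turn 7.16, either way. A call with a gripper value outside its range is refused whole. The fingers move at their own pace and stop on an object; "grip_force" is the grip in N (left out, the last holds). Time passes only in rows, so rows that do not move let the fingers close. It gives the time, the measured TCP pose, the force, the opening and the grip force at its end, in the units of the state.
- bot.read_state(): the state, without advancing time (a new reading comes with each control period).
- bot.get_image(name): name is "side" or "top"; returns a dict with "frame" (384x512x3 uint8, red, green, blue), "depth" (384x512 float32, mm along the optical axis (not along the pixel's ray), 0 where there is no reading), "intrinsics" (3x3 intrinsics, pixels), "world_from_camera" (4x4, takes a point from camera to world coordinates). Camera axes: x right, y down, z forward; pixel columns grow to the right and rows downward; lengths in mm; the calibration is good to about 2 mm. A picture is of the moment at which its call begins.
- bot.sign_off(): hands the job in; it is judged then, once.
Trained networks look in a picture, given as the dict that the camera call returned (one of the last four; its "shot" number tells which), for a name from the list of things; names that differ only in an ending like _2 or _b are one class to them, and where a whole thing is asked for, a point or a joint stands for the part that bears it (a point fixed in the world has none). Each returns a list of dicts, best first, with "p" (0 to 1); they miss things now and then, are a little off and sometimes report something else, mostly with a low value. They report only what shows in the picture. A call takes as long as a camera call.
- bot.silhouettes(name, picture): "mask" (384x512 bool, what is visible of it) and "location" ([row, column] in pixels, amid what is visible of it).
- bot.mark_of(name, picture): "location" ([row, column] in pixels: a listed point, or the origin of a listed thing).
The state is a dict: "time_s": time; "q": joint angles; "dq": joint speeds; "joint_efforts": joint torques, N m; "position": TCP position; "eef_rot": TCP orientation; "contact_force": force on the tool from outside, world axes, zero at the start; "ft_torque": the same for the moment, N m; "gripper_width": finger opening in mm; "grasp_force": force on a finger pad.
Only numpy, scipy, OpenCV 4.12 (cv2) and the standard library are available. Lean on these libraries where they do the work, as an engineer would, in place of code of your own. Each camera call takes 0.05 s, during which the arm holds its last target. There are 200 camera calls.

## Task

Open the tilt-out drawer of the white caddy on the board: find, by feel or by eye, the recessed release plate that lies almost flush somewhere in its flat top, and press it gently with the fingertips until the drawer swings out; then let go, so that the drawer is left standing open. Do not lift or shove the caddy, and leave the bowl, sushi mold, silicone cup and leaf chopstick rest where they are.

Things in the scene. Friction and masses are not known exactly. Their poses are not given: they have to be found in the camera images.
- caddy: White plastic countertop caddy, 1.3 to 2 kg, loose on the board: 130 mm deep (its x), 300 mm wide (its y), 140 mm high. Origin: centre of its underside. z up, x from the drawer front to the back: the drawer faces -x. Its top is one flat, rigid, horizontal face 140 mm above the origin; the only part that yields is a slightly greyer release plate let into it (see panel and release).
- panel (a point): Point on the flat top at the middle of the caddy's width, 21 mm in front (-x) of its middle; axes as the caddy's. The release plate, 40 mm (x) by 50 mm (y) in an opening of 42 by 52 mm, its face 2 mm below the top, is centred on the line along y through this point, but how far along differs from start to start: anywhere within 41 mm to either side.
- release (a joint): How far the release plate is pushed down, in m: 0 up (face 2 mm below the top), 0.006 at its stop (face 8 mm below the top). A spring returns it: it needs about 3 N to start, 5 to 6 N to free the drawer and about 7 N at its stop. The catch lets go at about 0.0035.
- drawer (a joint): Tilt of the drawer about its lower front edge, in rad: 0 shut, 0.6 fully out against its stop. Once the catch lets go, a spring swings it out by itself, towards the caddy's -x, in under 1.5 s, and keeps it out; it need not be touched.
- drawer_edge (a point): Middle of the upper edge of the drawer's front panel, 130 mm above the caddy's underside when shut. When the drawer is out this edge stands about 67 mm farther out in front of the caddy and 21 mm lower.
- mixing_bowl: Stainless mixing bowl, 152 mm across the rim, 70 mm high, loose on the board. Origin: centre of its underside.
- sushi_mold: Small round sushi mold of translucent plastic with its press lid on, 68 mm across, 57 mm high, loose on the board. Origin: centre of its underside.
- silicone_cup: Green silicone food cup, 68 mm across the rim, 30 mm high, loose on the board. Origin: centre of its underside.
- leaf_rest: Green ceramic chopstick rest shaped like a leaf, 80 mm long with its stalk, 34 mm wide, 12 mm high, loose on the board. Origin: centre of its underside, x along the leaf.

How it is judged:
By the outcome, as a careful person would: the job done as asked, in the order asked, and still so for the second after the job is handed in, with the robot touching nothing.
It also fails if it takes over 51 s, if anything falls off the work surface, if the arm or the gripper's body presses on something with over 40 N, if the wrist force passes 120 N, or if a joint passes its speed limit or range.

## Working session

There is one attempt and no reset: what is moved stays moved. The work goes in short steps, Python scripts to look and compute and a tool call to move; the robot and the scene stay as the last step left them, time stands still between calls to the robot, and variables do not carry over. Pictures are saved under pics/ and viewed, at most 10 in all, crops included, and the job is handed in when it is done.

Besides the shell and the picture viewer there is one more tool, called after "Call:" as a command line: name --argument value ..., lists and objects as JSON in quotes. arm_command: Moves the arm, as the interface text tells. Its arguments: {"type":"object","properties":{"plan":{"type":"array"},"grip_force":{"type":"number"}},"required":["plan"]}

```bash
mkdir -p pics; cat > h.py <<'E'
import numpy as np, cv2
from plant import bot
def cloud(im):
    d=im["depth"];K=im["intrinsics"];T=im["world_from_camera"]
    v,u=np.mgrid[:d.shape[0],:d.shape[1]]
    P=np.stack([(u-K[0,2])/K[0,0]*d,(v-K[1,2])/K[1,1]*d,d],-1)@T[:3,:3].T+T[:3,3]
    P[d==0]=np.nan
    return P
def save(im,n): cv2.imwrite(f"pics/{n}.png",im["frame"][...,::-1])
E
python3 - <<'E'
from h import *
ims={n:bot.get_image(n) for n in("side","top")}
cv2.imwrite("pics/a.png",cv2.resize(np.vstack([ims["top"]["frame"]])[...,::-1],(800,600)))
save(ims["side"],"b")
for n,im in ims.items():
    P=cloud(im); print(n,im["world_from_camera"].round(2).tolist())
    for t in("caddy","panel","drawer_edge","mixing_bowl","sushi_mold","silicone_cup","leaf_rest"):
        for m in bot.mark_of(t,im)[:1]:
            r,c=map(int,m["location"]); print(t,(r,c),round(m["p"],2),P[r,c].round())
    for s in bot.silhouettes("caddy",im)[:1]:
        Q=P[s["mask"]];Q=Q[Q[:,2]>130]
        rc=cv2.minAreaRect(Q[:,:2].astype(np.float32)); print("top",rc,np.median(Q[:,2]),len(Q))
E
```

```text
side [[0.67, 0.45, -0.59, 1222.31], [0.74, -0.39, 0.55, -528.95], [0.02, -0.8, -0.6, 741.88], [0.0, 0.0, 0.0, 1.0]]
caddy (216, 196) 0.8 [570. -86.  82.]
panel (162, 187) 0.6 [482. -40. 157.]
mixing_bowl (245, 322) 0.93 [773.  99.  26.]
sushi_mold (163, 304) 0.72 [548. 283.  46.]
silicone_cup (269, 269) 0.75 [763. -53.  49.]
leaf_rest (313, 200) 0.84 [ 741. -209.   22.]
top ((508.8567810058594, -39.949981689453125), (303.49615478515625, 134.68032836914062), 88.203857421875) 158.36210772783397 6176
top [[0.0, -0.99, 0.13, 469.9], [-1.0, 0.0, 0.01, 12.33], [-0.01, -0.13, -0.99, 1186.51], [0.0, 0.0, 0.0, 1.0]]
panel (245, 283) 0.65 [493. -41. 157.]
drawer_edge (268, 281) 0.54 [446. -36. 159.]
mixing_bowl (131, 219) 0.94 [770. 105.  27.]
sushi_mold (230, 133) 0.64 [530. 299.  57.]
silicone_cup (140, 273) 0.71 [749. -25.  22.]
leaf_rest (143, 347) 0.72 [ 740. -203.   27.]
top ((507.88299560546875, -40.317108154296875), (300.3894348144531, 132.54620361328125), 88.42247009277344) 159.58090345874825 9010
```

View pics/a.png

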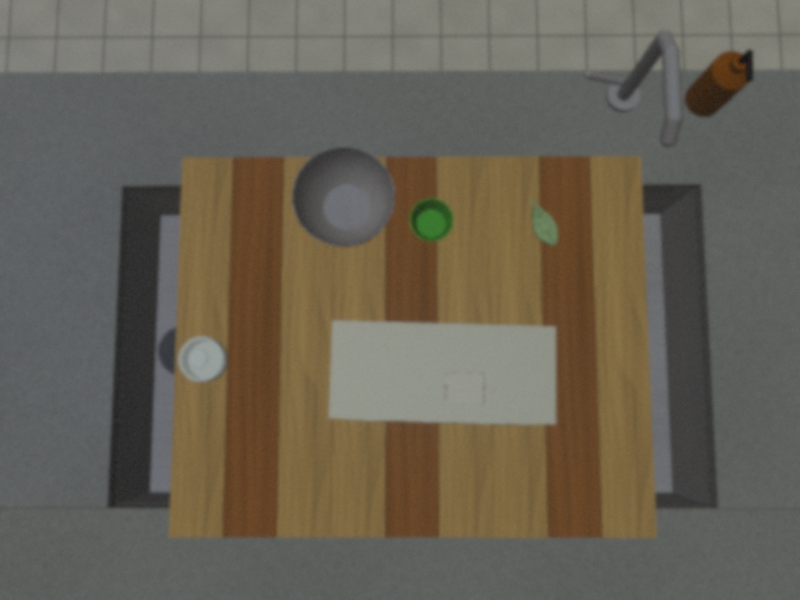

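View pics/b.png

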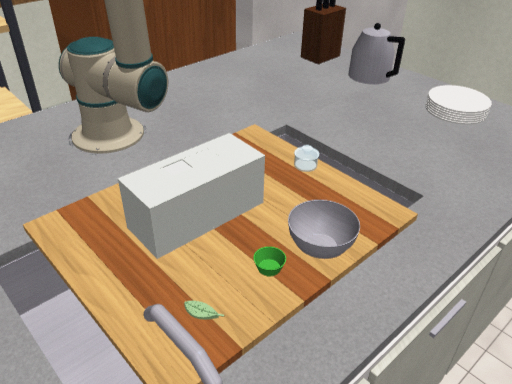

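The top view shows the caddy with its long side along world y. The plate outline is at about (465,388) in the 800x600 picture. The arm is out of view and nothing lies between it and the caddy.

```bash
python3 - <<'E'
from h import *
im=bot.get_image("top")
P=cloud(im); f=im["frame"]
cv2.imwrite("pics/c.png",cv2.resize(f[200:280,205:365][...,::-1],(800,400),interpolation=cv2.INTER_CUBIC))
np.save("P.npy",P)
for u,v in((298,248),(286,238),(310,238),(286,258),(310,258)): print(u,v,P[v,u].round(1))
s=bot.read_state(); print(s["position"],s["eef_rot"],s["contact_force"],s["gripper_width"],s["time_s"],bot.grasp_offset)
E
```

```text
298 248 [487.1 -71.9 155.2]
286 238 [507.9 -47.2 154.2]
310 238 [507.6 -96.5 161.9]
286 258 [466.4 -46.6 158.1]
310 258 [466.5 -96.  161.6]
[ 185.84030332 -491.0237149   231.32870348] [[ 9.35283504e-01  3.53899374e-01  2.68446038e-05]
 [ 3.53899375e-01 -9.35283498e-01 -1.05587757e-04]
 [-1.22601261e-05  1.08254776e-04 -9.99999994e-01]] [ 0.45190765  0.41663034 -0.65076874] 85.53974646897882 0.95 18.700000000000003
```

View pics/c.png

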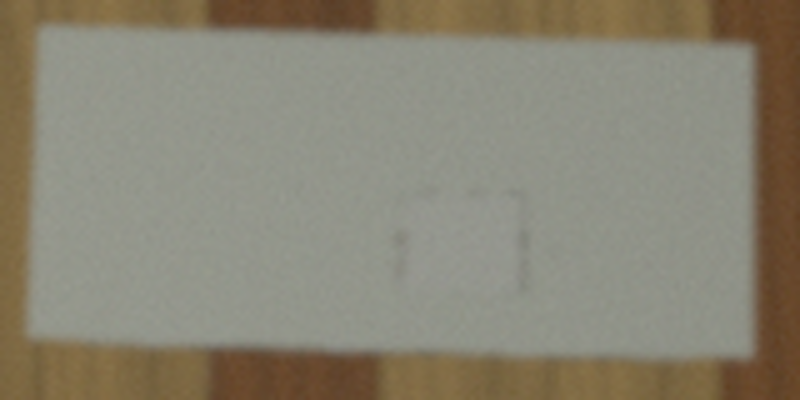

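The plate centre is at crop (462,242), which is about (487,-71) in world. Next I turn 22.4°, shut the fingers and move above it.

Call:
arm_command --plan '[{"wz": 5.6, "claw": 0}, {"wz": 5.6, "claw": 0}, {"wz": 5.6, "claw": 0}, {"wz": 5.6, "claw": 0}, {"x": 0.641, "y": -0.953, "claw": 0}, {"x": 0.641, "y": -0.953, "claw": 0}, {"x": 0.641, "y": -0.953, "claw": 0}, {"x": 0.641, "y": -0.953, "claw": 0}, {"x": 0.641, "y": -0.953, "claw": 0}, {"x": 0.641, "y": -0.953, "claw": 0}, {"x": 0.641, "y": -0.953, "claw": 0}, {"x": 0.641, "y": -0.953, "claw": 0}, {"x": 0.641, "y": -0.953, "claw": 0}, {"x": 0.641, "y": -0.953, "claw": 0}, {"x": 0.641, "y": -0.953, "claw": 0}, {"x": 0.641, "y": -0.953, "claw": 0}, {"x": 0.641, "y": -0.953, "claw": 0}, {"x": 0.641, "y": -0.953, "claw": 0}, {"x": 0.641, "y": -0.953, "claw": 0}, {"claw": 0}]'

```text
validation failed for argument at $.pl...
```

Call:
arm_command --plan '[{"wx": 0, "wy": 0, "wz": 5.6, "x": 0, "y": 0, "z": 0, "claw": 0}, {"wx": 0, "wy": 0, "wz": 5.6, "x": 0, "y": 0, "z": 0, "claw": 0}, {"wx": 0, "wy": 0, "wz": 5.6, "x": 0, "y": 0, "z": 0, "claw": 0}, {"wx": 0, "wy": 0, "wz": 5.6, "x": 0, "y": 0, "z": 0, "claw": 0}]'

```text
time_s: 1.28
position: [185.8, -491.0, 231.3]
eef_rot: [[0.999, -0.034, 0.0], [-0.034, -0.999, -0.0], [0.0, 0.0, -1.0]]
contact_force: [0.9, -0.0, -0.5]
gripper_width: 39.0
grasp_force: 0.0
```

Call:
arm_command --plan '[{"wx": 0, "wy": 0, "wz": 0, "x": 0.637, "y": -0.955, "z": 0, "claw": 0}, {"wx": 0, "wy": 0, "wz": 0, "x": 0.637, "y": -0.955, "z": 0, "claw": 0}, {"wx": 0, "wy": 0, "wz": 0, "x": 0.637, "y": -0.955, "z": 0, "claw": 0}, {"wx": 0, "wy": 0, "wz": 0, "x": 0.637, "y": -0.955, "z": 0, "claw": 0}, {"wx": 0, "wy": 0, "wz": 0, "x": 0.637, "y": -0.955, "z": 0, "claw": 0}, {"wx": 0, "wy": 0, "wz": 0, "x": 0.637, "y": -0.955, "z": 0, "claw": 0}, {"wx": 0, "wy": 0, "wz": 0, "x": 0.637, "y": -0.955, "z": 0, "claw": 0}, {"wx": 0, "wy": 0, "wz": 0, "x": 0.637, "y": -0.955, "z": 0, "claw": 0}, {"wx": 0, "wy": 0, "wz": 0, "x": 0.637, "y": -0.955, "z": 0, "claw": 0}, {"wx": 0, "wy": 0, "wz": 0, "x": 0.637, "y": -0.955, "z": 0, "claw": 0}, {"wx": 0, "wy": 0, "wz": 0, "x": 0.637, "y": -0.955, "z": 0, "claw": 0}, {"wx": 0, "wy": 0, "wz": 0, "x": 0.637, "y": -0.955, "z": 0, "claw": 0}, {"wx": 0, "wy": 0, "wz": 0, "x": 0.637, "y": -0.955, "z": 0, "claw": 0}, {"wx": 0, "wy": 0, "wz": 0, "x": 0.637, "y": -0.955, "z": 0, "claw": 0}, {"wx": 0, "wy": 0, "wz": 0, "x": 0.637, "y": -0.955, "z": 0, "claw": 0}, {"wx": 0, "wy": 0, "wz": 0, "x": 0, "y": 0, "z": 0, "claw": 0}, {"wx": 0, "wy": 0, "wz": 0, "x": 0, "y": 0, "z": 0, "claw": 0}, {"wx": 0, "wy": 0, "wz": 0, "x": 0, "y": 0, "z": 0, "claw": 0}]'

```text
time_s: 2.78
position: [484.7, -70.1, 231.2]
eef_rot: [[1.0, -0.029, -0.0], [-0.029, -1.0, -0.0], [-0.0, 0.0, -1.0]]
contact_force: [0.4, 0.2, -0.1]
gripper_width: -0.3
grasp_force: 0.0
```

Call:
arm_command --plan '[{"wx": 0, "wy": 0, "wz": 0, "x": 0.08, "y": 0.03, "z": 0.7, "claw": 0}, {"wx": 0, "wy": 0, "wz": 0, "x": 0, "y": 0, "z": 0.7, "claw": 0}, {"wx": 0, "wy": 0, "wz": 0, "x": 0, "y": 0, "z": 0.5, "claw": 0}, {"wx": 0, "wy": 0, "wz": 0, "x": 0, "y": 0, "z": 0.2, "claw": 0}, {"wx": 0, "wy": 0, "wz": 0, "x": 0, "y": 0, "z": 0.05, "claw": 0}, {"wx": 0, "wy": 0, "wz": 0, "x": 0, "y": 0, "z": 0, "claw": 0}, {"wx": 0, "wy": 0, "wz": 0, "x": 0, "y": 0, "z": 0, "claw": 0}]'

```text
time_s: 3.37
position: [487.7, -71.3, 168.1]
eef_rot: [[1.0, -0.03, 0.002], [-0.03, -1.0, -0.001], [0.002, 0.001, -1.0]]
contact_force: [-0.2, 0.5, 0.1]
gripper_width: 0.2
grasp_force: 0.0
```

Call:
arm_command --plan '[{"wx": 0, "wy": 0, "wz": 0, "x": 0, "y": 0, "z": 0.06, "claw": 0}, {"wx": 0, "wy": 0, "wz": 0, "x": 0, "y": 0, "z": 0.06, "claw": 0}, {"wx": 0, "wy": 0, "wz": 0, "x": 0, "y": 0, "z": 0.06, "claw": 0}, {"wx": 0, "wy": 0, "wz": 0, "x": 0, "y": 0, "z": 0.06, "claw": 0}, {"wx": 0, "wy": 0, "wz": 0, "x": 0, "y": 0, "z": 0.06, "claw": 0}, {"wx": 0, "wy": 0, "wz": 0, "x": 0, "y": 0, "z": 0, "claw": 0}, {"wx": 0, "wy": 0, "wz": 0, "x": 0, "y": 0, "z": 0, "claw": 0}]'

```text
time_s: 3.95
position: [487.3, -70.8, 157.7]
eef_rot: [[1.0, -0.029, -0.0], [-0.029, -1.0, -0.0], [-0.0, 0.0, -1.0]]
contact_force: [-0.9, -0.0, -0.1]
gripper_width: 0.3
grasp_force: 0.0
```

Call:
arm_command --plan '[{"wx": 0, "wy": 0, "wz": 0, "x": 0, "y": 0, "z": 0.04, "claw": 0}, {"wx": 0, "wy": 0, "wz": 0, "x": 0, "y": 0, "z": 0.03, "claw": 0}, {"wx": 0, "wy": 0, "wz": 0, "x": 0, "y": 0, "z": 0, "claw": 0}, {"wx": 0, "wy": 0, "wz": 0, "x": 0, "y": 0, "z": 0, "claw": 0}]'

```text
time_s: 4.28
position: [487.3, -70.8, 156.4]
eef_rot: [[1.0, -0.029, 0.0], [-0.029, -1.0, -0.0], [0.0, 0.0, -1.0]]
contact_force: [-2.4, 0.7, 4.2]
gripper_width: 0.2
grasp_force: 2.5
```

Call:
arm_command --plan '[{"wx": 0, "wy": 0, "wz": 0, "x": 0, "y": 0, "z": 0.03, "claw": 0}, {"wx": 0, "wy": 0, "wz": 0, "x": 0, "y": 0, "z": 0.03, "claw": 0}, {"wx": 0, "wy": 0, "wz": 0, "x": 0, "y": 0, "z": 0, "claw": 0}, {"wx": 0, "wy": 0, "wz": 0, "x": 0, "y": 0, "z": 0, "claw": 0}]'

```text
time_s: 4.62
position: [487.4, -70.8, 154.6]
eef_rot: [[1.0, -0.029, 0.001], [-0.029, -1.0, -0.0], [0.001, 0.0, -1.0]]
contact_force: [-2.7, 0.7, 5.4]
gripper_width: 0.6
grasp_force: 2.4
```

The plate yields with the spring stiffness the task describes, so I press a little further.

Call:
arm_command --plan '[{"wx": 0, "wy": 0, "wz": 0, "x": 0, "y": 0, "z": 0.03, "claw": 0}, {"wx": 0, "wy": 0, "wz": 0, "x": 0, "y": 0, "z": 0.025, "claw": 0}, {"wx": 0, "wy": 0, "wz": 0, "x": 0, "y": 0, "z": 0, "claw": 0}, {"wx": 0, "wy": 0, "wz": 0, "x": 0, "y": 0, "z": 0, "claw": 0}, {"wx": 0, "wy": 0, "wz": 0, "x": 0, "y": 0, "z": 0, "claw": 0}, {"wx": 0, "wy": 0, "wz": 0, "x": 0, "y": 0, "z": 0, "claw": 0}]'

```text
time_s: 5.12
position: [487.4, -70.8, 153.0]
eef_rot: [[1.0, -0.029, 0.001], [-0.029, -1.0, -0.0], [0.001, 0.0, -1.0]]
contact_force: [-2.4, 0.3, 5.9]
gripper_width: 0.1
grasp_force: 2.9
```

```bash
python3 - <<'E'
from h import *
im=bot.get_image("side");save(im,"d")
for m in bot.mark_of("drawer_edge",im)[:1]: print(m)
print(bot.read_state()["contact_force"])
E
```

```text
{'location': [154.6, 166.7], 'p': 0.94}
[-2.62566821  0.70913333  5.25396309]
```

View pics/d.png

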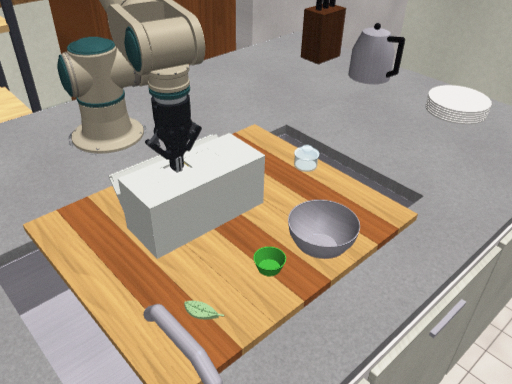

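The side view shows the drawer edge standing out behind the caddy, from (117,180) to (215,142), so it has been released. I lift straight up and let it finish.

Call:
arm_command --plan '[{"wx": 0, "wy": 0, "wz": 0, "x": 0, "y": 0, "z": 0, "claw": 0}, {"wx": 0, "wy": 0, "wz": 0, "x": 0, "y": 0, "z": 0, "claw": 0}, {"wx": 0, "wy": 0, "wz": 0, "x": 0, "y": 0, "z": 0, "claw": 0}, {"wx": 0, "wy": 0, "wz": 0, "x": 0, "y": 0, "z": -0.1, "claw": 0}, {"wx": 0, "wy": 0, "wz": 0, "x": 0, "y": 0, "z": -0.2, "claw": 0}, {"wx": 0, "wy": 0, "wz": 0, "x": 0, "y": 0, "z": -0.5, "claw": 0}, {"wx": 0, "wy": 0, "wz": 0, "x": 0, "y": 0, "z": -0.8, "claw": 0}, {"wx": 0, "wy": 0, "wz": 0, "x": 0, "y": 0, "z": -0.8, "claw": 0}, {"wx": 0, "wy": 0, "wz": 0, "x": 0, "y": 0, "z": -0.4, "claw": 0}, {"wx": 0, "wy": 0, "wz": 0, "x": 0, "y": 0, "z": 0, "claw": 0}, {"wx": 0, "wy": 0, "wz": 0, "x": 0, "y": 0, "z": 0, "claw": 0}, {"wx": 0, "wy": 0, "wz": 0, "x": 0, "y": 0, "z": 0, "claw": 0}, {"wx": 0, "wy": 0, "wz": 0, "x": 0, "y": 0, "z": 0, "claw": 0}, {"wx": 0, "wy": 0, "wz": 0, "x": 0, "y": 0, "z": 0, "claw": 0}, {"wx": 0, "wy": 0, "wz": 0, "x": 0, "y": 0, "z": 0, "claw": 0}]'

```text
time_s: 6.47
position: [487.0, -70.7, 235.3]
eef_rot: [[1.0, -0.029, -0.002], [-0.029, -1.0, 0.0], [-0.002, -0.0, -1.0]]
contact_force: [0.8, 0.3, -0.5]
gripper_width: -0.1
grasp_force: 0.0
```

```bash
python3 - <<'E'
from h import *
im=bot.get_image("side");cv2.imwrite("pics/e.png",cv2.resize(im["frame"][90:270,60:360][...,::-1],(800,480)))
P=cloud(im)
for m in bot.mark_of("drawer_edge",im)[:1]:
    r,c=map(int,m["location"]); print(m,P[r-2:r+3,c].round())
s=bot.silhouettes("caddy",im)[0];Q=P[s["mask"]];Q=Q[(Q[:,2]>150)&(Q[:,2]<175)&(Q[:,0]>435)]
print(cv2.minAreaRect(Q[:,:2].astype(np.float32)))
print(bot.read_state()["contact_force"],bot.read_state()["position"])
E
```

```text
{'location': [153.6, 167.0], 'p': 0.95} [[201.  80.   2.]
 [380. -27. 129.]
 [382. -28. 128.]
 [399. -39. 138.]
 [ nan  nan  nan]]
((508.2293701171875, -40.2691650390625), (302.57366943359375, 135.98532104492188), 87.95468139648438)
[-0.46604472  0.00669253  0.02595353] [487.21281484 -70.76744091 235.94468844]
```

View pics/e.png

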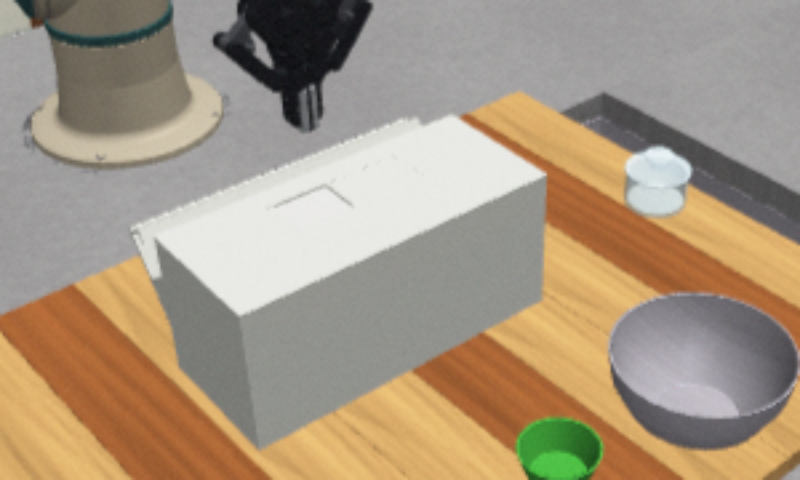

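The drawer's edge runs from (135,230) to (415,120) in the crop and stands about 64 mm out at z≈129. The caddy hasn't moved and the arm is clear.

```bash
python3 -c "
from plant import bot
print(bot.sign_off())"
```

```text
the job is handed in; nothing more can be done
None
```

The drawer is open and left standing out about 64 mm: I pressed the release plate with roughly 6 N, lifted clear, and handed the job in at about 6.5 s, with no measurable caddy movement and nothing else touched.

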